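# Pack the cup and stack the turned bin over it

### The arm

A 6-joint arm with a two-finger parallel gripper is mounted at the origin on a cart in front of the work surface, level with it; the furniture and walls round the work are solid. World frame = base frame: x ahead of the robot, y to its left, z up, the work surface at z = 0. Lengths are in mm, angles in rad, forces in N, time in s.
With the tool pointing down it reaches from about 375 to 750 mm from the base axis. Payload 9 kg.
Tool frame: the origin (TCP) lies midway between the tips of the shut fingers; the grasp point (between the pads) lies 19 mm behind it; z points along the fingers, x is the direction in which the jaws open and shut, and the axes are right-handed (so a half turn about z gives the same grasp; the last joint's range is limited). The gripper opens to 85 mm and grips with 20 to 120 N. Pads are 22 mm wide; open, the fingers measure 114 mm over their backs; the gripper's body (76 mm by 85 mm) begins 54 mm behind the grasp point. The pads swing forward as they close: fully open they stand 13 mm farther back than shut.
Start: joints at [0.894, 0.104, 0.097, 1.564, 0, 1.353], TCP at [265.733, 537.98, 231.331] pointing down, gripper open.
Joint ranges: [-2.99, 2.99], [-0.84, 1.86], [-1.1, 1.16], [-1.84, 2.11], [-1.51, 1.56], [-3.14, 3.14]. Speed limits (rad/s): [2.22, 2.22, 2.57, 3.14, 3.14, 3.14].

### API

Orientations are given as a rotation vector (axis times angle).
In Python, from station import manip gives the robot as it stands.
- The arm moves only by the shell command python3 -m handwheel 'ROWS' [OPENING] [FORCE]. ROWS is JSON, a list of rows, each a list of 4 numbers: the shift along the tool's x, y, z normalised to -1 to 1, where 1 is 0.25 m, then the turn about the tool's z normalised to -1 to 1, where 1 is 180 degrees. In form: [[dx, dy, dz, turn], ...]. A call has 1 to 12 rows; each row is the pose to reach, as a shift and turn from the pose measured when the call began, along the tool's axes at that moment, turning the shorter way round; what a row does not reach only later rows make up. A row lasts 1/8 s, in which the tool goes at most 62.5 mm and 10.7 degrees, less where a joint would pass 70% of its speed; a pose out of reach is approached as far as the arm can. A call with a number of a shift or a turn outside -1 to 1 is refused whole. A call with a gripper value outside its range is refused whole. OPENING is the finger opening in mm, from 0 to 85.4, set as the call begins (- or left out, the last holds). The fingers move at their own pace and stop on an object; FORCE is the grip in N (left out, the last holds). Time passes only in rows, so rows that repeat a pose let the fingers close. It gives the time, the measured TCP pose, the force and the opening at its end, in the units of the state.
- manip.sense(): the state, without advancing time (a new reading comes with each control period).
- manip.capture(name): name is "scene" or "top"; returns the picture (420x560x3 uint8, red, green, blue); there is no depth.
- manip.camera_params(name): a dict with "K" (3x3 intrinsics, pixels), "cam_to_world" (4x4, takes a point from camera to world coordinates). Camera axes: x right, y down, z forward; pixel columns grow to the right and rows downward; lengths in mm; the calibration is good to about 2 mm. A picture is of the moment at which its call begins. camera_params takes no time and is no camera call.
- manip.hand_in(): hands the job in, once; it reports no verdict.
The state is a dict: "time_s": time; "joint_positions": joint angles; "joint_velocities": joint speeds; "joint_torque": joint torques, N m; "ee_pos": TCP position; "eef_rot": TCP orientation; "ft_force": force on the tool from outside, world axes, zero at the start; "torque": the same for the moment, N m; "grip_width": finger opening in mm.
Only numpy, scipy, OpenCV 4.12 (cv2) and the standard library are available. Lean on these libraries where they do the work, as an engineer would, in place of code of your own. Each camera call takes 0.05 s, during which the arm holds its last target. There are 200 camera calls.

### The job

Put the small green cup upright into the grey bin, then stack the blue bin squarely on top, turned half a turn from the grey one (white cards at opposite ends), so that it rests level on the grey bin's ledges instead of nesting down onto the cup. Set both down without dropping them, keep the grey bin standing on the worktop, and leave the tape roll, tags and teal bowl where they are.

Things in the scene. Friction and masses are not known exactly. Their poses are not given: they have to be found in the camera images.
- cup_mid (a point): Small green handleless ceramic cup, 40 mm across at its widest, 35 mm high, upright; the point is its centre, half-way up (17.5 mm above its underside), z up along the cup. Mass 30 to 50 g.
- grey_bin_mid (a point): Centre of the grey stack-nest bin, half-way up (27.5 mm over its underside); x along it, y across, z up. Open bin, 177 mm long, 66 mm wide over the rim, 55 mm high, 0.16 kg, loose. Round the rim outside runs a vertical collar, 22 mm high: grip it there across the width. White card, 40 mm wide, outside on the -x end, with a white line on the rim above it; it stands out 2 mm.
- grey_bin_card (a point): Point on the grey bin's length axis at the end with the white card: 85 mm along -x from grey_bin_mid, at the same height.
- blue_bin_mid (a point): Centre of the blue bin, half-way up (27.5 mm over its underside); same shape, size and axes as the grey bin (white card at its -x end), 0.11 to 0.23 kg, loose. At the start it stands on the worktop roughly the same way round as the grey bin (within 1 rad).
- blue_bin_card (a point): Point on the blue bin's length axis at the end with the white card: 85 mm along -x from blue_bin_mid, at the same height.
- grey_bin: The grey bin; origin at the centre of its underside, axes as grey_bin_mid. Floor 3 mm thick; inside 43 mm wide at the floor, 59 mm at the rim; the full-width middle is 122 mm long at the floor, 136 mm at the ledges. Ledges 6 mm below the rim (49 mm over the underside), 16 mm deep: one 16 mm wide in the middle of the +x end, two in the corners of the -x end.
- blue_bin: The blue bin; origin at the centre of its underside. Set on the grey bin turned half a turn, its feet land on the grey ledges inside the rim, with about 5 mm of play each way, and its underside is 49 mm above the grey one's. The same way round it would sink to 30 mm, onto the cup.
- cup: The green cup itself; origin at the centre of its underside.
- tape: Bystander: roll of brown tape lying flat, 96 mm across, 48 mm high; origin at the centre of its underside. Leave it alone.
- tags: Bystander: small banded stack of kraft tags, 36x48x12 mm; origin at the centre of its underside. Leave it alone.
- small_bowl: Bystander: teal bowl, 76 mm across, 41 mm high; origin at the centre of its underside. Leave it alone.

How it is judged:
By the outcome, as a careful person would: the job done as asked, in the order asked, and still so for the second after the job is handed in, with the robot touching nothing.
It also fails if it takes over 72 s, if anything falls off the work surface, if the arm or the gripper's body presses on something with over 40 N, if the wrist force passes 120 N, or if a joint passes its speed limit or range.

## Working session

There is one attempt and no reset: what is moved stays moved. The work goes in short steps, Python scripts to look and compute and a shell command to move; the robot and the scene stay as the last step left them, time stands still between calls to the robot, and variables do not carry over. Pictures are saved under pics/ and viewed, about 8 in all and at most 12, crops included, and the job is handed in when it is done.

```bash
ls; mkdir -p pics
python3 - <<'E'
from station import manip
import cv2,numpy as np
for n in("scene","top"):
    im=manip.capture(n); cv2.imwrite(f"pics/{n}0.png",im[:,:,::-1])
    p=manip.camera_params(n); print(n,np.round(p["K"],1).tolist(),np.round(p["cam_to_world"],3).tolist())
print(manip.sense())
E
```

```text
pics
scene [[450.5, 0.0, 276.4], [0.0, 450.5, 202.2], [0.0, 0.0, 1.0]] [[0.434, -0.761, 0.483, -93.814], [-0.901, -0.375, 0.219, -303.561], [0.015, -0.53, -0.848, 1185.13], [0.0, 0.0, 0.0, 1.0]]
top [[398.1, 0.0, 286.6], [0.0, 398.1, 211.7], [0.0, 0.0, 1.0]] [[-0.019, -0.999, 0.037, 494.85], [-1.0, 0.018, -0.015, -14.657], [0.014, -0.037, -0.999, 1167.456], [0.0, 0.0, 0.0, 1.0]]
{'time_s': 0.1, 'joint_positions': array([ 8.94317812e-01,  1.04662464e-01,  9.65922658e-02,  1.56389251e+00,
       -1.10946102e-05,  1.35308519e+00]), 'joint_velocities': array([-0.00044296,  0.00037217,  0.00328011,  0.00023678, -0.00229373,
        0.00048825]), 'joint_torque': array([ 7.47073529e-03, -5.58202994e+01,  5.04722893e+01,  1.28786615e-02,
       -2.17274769e-04,  4.61144595e-06]), 'ee_pos': array([265.52720266, 537.73583708, 230.61157525]), 'eef_rot': array([ 2.66802212e+00,  1.65793895e+00, -1.72229418e-03]), 'ft_force': array([-0.32599743,  0.25587677,  0.08558164]), 'torque': array([-0.00549106, -0.01122729,  0.02020363]), 'grip_width': 85.43712846649629}
```

View pics/top0.png

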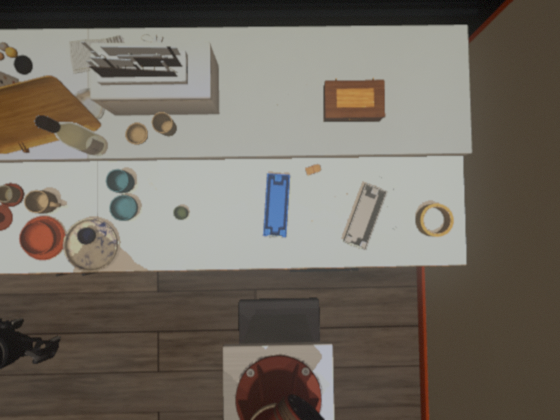

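View pics/scene0.png

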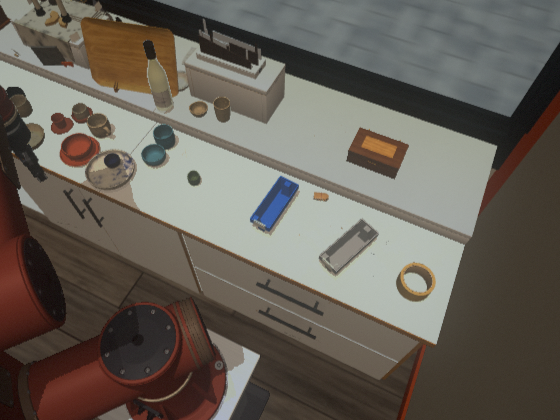

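Top view: cup at (181,212), blue bin (277,205), grey bin (364,215), tape (435,219), tags (313,170), bowl at (121,181) or (124,208). I'll zoom in on both views.

```bash
cat > h.py <<'E'
import numpy as np, cv2
from station import manip
def ray(n,uv,z):
    p=manip.camera_params(n);M=np.array(p["cam_to_world"]);K=np.array(p["K"])
    d=M[:3,:3]@np.linalg.inv(K)@np.array([uv[0],uv[1],1.]);o=M[:3,3]
    return (o+d*(z-o[2])/d[2])[:2]
def proj(n,P):
    p=manip.camera_params(n);M=np.array(p["cam_to_world"]);K=np.array(p["K"])
    q=K@(M[:3,:3].T@(np.array(P,float)-M[:3,3]));return q[:2]/q[2]
def crop(n,x0,y0,w,h,s,im=None):
    im=manip.capture(n) if im is None else im
    return cv2.resize(im[y0:y0+h,x0:x0+w],None,fx=s,fy=s,interpolation=cv2.INTER_CUBIC)[:,:,::-1]
E
python3 - <<'E'
from h import *
t=cv2.imread("pics/top0.png")[:,:,::-1];s=cv2.imread("pics/scene0.png")[:,:,::-1]
a=crop("top",250,160,150,100,5,t);b=crop("scene",240,170,150,110,5,s)
out=np.vstack([a,b]); cv2.imwrite("pics/z0.png",cv2.resize(out,None,fx=.55,fy=.55,interpolation=cv2.INTER_AREA))
for im,n in((t,"top"),(s,"scene")):
    hsv=cv2.cvtColor(np.ascontiguousarray(im),cv2.COLOR_RGB2HSV)
    m=((hsv[...,0]>100)&(hsv[...,0]<130)&(hsv[...,1]>120)&(hsv[...,2]>60)).astype(np.uint8)
    k,l,st,c=cv2.connectedComponentsWithStats(m);i=1+st[1:,4].argmax();pts=np.argwhere(l==i)[:,::-1].astype(np.float32)
    print(n,"blue",cv2.minAreaRect(pts),cv2.boxPoints(cv2.minAreaRect(pts)).round(1).tolist())
    # dark greyish objects vs bright table for grey bin & cup
    for nm,(x0,y0,w,h) in {"grey":((335,175,60,80) if n=="top" else (310,210,80,70)),"cup":((168,198,28,28) if n=="top" else (182,165,24,26))}.items():
        v=im[y0:y0+h,x0:x0+w].min(2); _,mm=cv2.threshold(np.ascontiguousarray(v),0,255,cv2.THRESH_BINARY_INV+cv2.THRESH_OTSU)
        k,l,st,c=cv2.connectedComponentsWithStats(mm);i=1+st[1:,4].argmax();pts=(np.argwhere(l==i)[:,::-1]+[x0,y0]).astype(np.float32)
        print(n,nm,cv2.boxPoints(cv2.minAreaRect(pts)).round(1).tolist(),pts.mean(0),len(pts))
E
```

```text
top blue ((276.3797912597656, 205.3632354736328), (15.097641944885254, 51.602394104003906), 3.6913859844207764) [[267.20001220703125, 230.60000610351562], [270.5, 179.10000610351562], [285.6000061035156, 180.10000610351562], [282.29998779296875, 231.60000610351562]]
top grey [[340.3999938964844, 240.1999969482422], [362.5, 181.3000030517578], [386.79998779296875, 190.39999389648438], [364.79998779296875, 249.3000030517578]] [365.51013 213.42567] 888
top cup [[170.5, 212.5], [181.0, 202.0], [191.0, 212.0], [180.5, 222.5]] [180.72528 212.26373] 182
scene blue ((278.1296691894531, 202.8681640625), (13.098516464233398, 52.427146911621094), 34.215702056884766) [[258.0, 220.89999389648438], [287.5, 177.5], [298.29998779296875, 184.89999389648438], [268.79998779296875, 228.1999969482422]]
scene grey [[315.5, 257.70001220703125], [362.70001220703125, 215.6999969482422], [380.79998779296875, 236.10000610351562], [333.6000061035156, 278.0]] [347.9606  247.10338] 1625
scene cup [[185.1999969482422, 172.60000610351562], [197.1999969482422, 168.60000610351562], [202.10000610351562, 183.3000030517578], [190.10000610351562, 187.3000030517578]] [193.71176 178.04118] 170
```

View pics/z0.png

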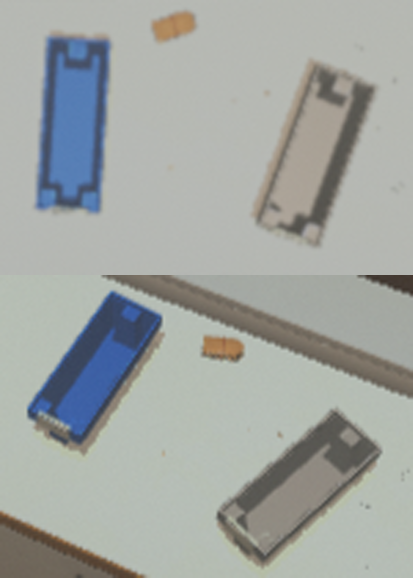

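```bash
cat >> h.py <<'E'
from scipy.optimize import minimize
def rim(x,z=55,L=177,W=66):
    c,s=np.cos(x[2]),np.sin(x[2])
    return [[x[0]+c*a-s*b,x[1]+s*a+c*b,z] for a,b in((L/2,W/2),(L/2,-W/2),(-L/2,-W/2),(-L/2,W/2))]
def fit(ims,x0,z=55):
    G={}
    for n,im in ims.items():
        g=cv2.GaussianBlur(im.astype(np.float32),(0,0),1.0)
        G[n]=np.sqrt(sum(cv2.Sobel(g,cv2.CV_32F,a,1-a)**2 for a in(0,1)).sum(2))
    def cost(x):
        P=np.array(rim(x,z));S=0
        for n in G:
            q=np.array([proj(n,p) for p in P])
            for i in range(4):
                t=np.linspace(.03,.97,60)[:,None];u=q[i]*(1-t)+q[(i+1)%4]*t
                S+=np.minimum(cv2.remap(G[n],u[:,:1].astype(np.float32),u[:,1:].astype(np.float32),cv2.INTER_LINEAR),150).mean()
        return -S
    best=min((minimize(cost,np.array(x0)+[dx,dy,da],method="Nelder-Mead",options=dict(initial_simplex=np.array(x0)+[dx,dy,da]+np.array([[0,0,0],[6,0,0],[0,6,0],[0,0,.05]]))) for dx in(-5,0,5) for dy in(-5,0,5) for da in(-.04,.04)),key=lambda r:r.fun)
    return best.x,best.fun
E
python3 - <<'E'
from h import *
t=cv2.imread("pics/top0.png");s=cv2.imread("pics/scene0.png")
C={"blue":[(267.5,173.1),(290,173.5),(287.1,237.1),(263.5,236)],"grey":[(362.7,181.8),(386.7,191.3),(366.4,249.8),(342,239.3)]}
ov={"top":t.copy(),"scene":s.copy()}
R={k:cv2.resize(v,None,fx=5,fy=5,interpolation=cv2.INTER_CUBIC) for k,v in ov.items()}
for k,c in C.items():
    w=np.array([ray("top",u,55) for u in c]);m=w.mean(0);d=(w[0]+w[1]-w[2]-w[3])/2
    x0=[*m,np.arctan2(d[1],d[0])];print(k,"hand",np.round(x0,3),np.linalg.norm(d))
    for nm,I in (("both",{"top":t,"scene":s}),("top",{"top":t}),("scene",{"scene":s})):
        x,f=fit(I,x0);print(nm,np.round(x,3),f)
        if nm=="both":
            for n in R: cv2.polylines(R[n],[np.array([(proj(n,p)+.5)*5 for p in rim(x)]).astype(int)],True,(0,0,255),1)
print("cup",ray("top",(180.7,212.3),17.5),ray("scene",(193.7,178),17.5))
print("bowls",ray("top",(121,181),20),ray("top",(124,208),20))
a=R["top"][160*5:260*5,250*5:400*5];b=R["scene"][170*5:280*5,240*5:390*5]
cv2.imwrite("pics/z1.png",cv2.resize(np.hstack([a,b[:500]]),None,fx=.53,fy=.53,interpolation=cv2.INTER_AREA))
E
```

```text
blue hand [ 5.55541e+02 -5.02300e+00 -7.20000e-02] 177.4526987826152Traceback (most recent call last):
  File "<stdin>", line 10, in <module>
  File "h.py", line 30, in fit
    best=min((minimize(cost,np.array(x0)+[dx,dy,da],method="Nelder-Mead",options=dict(initial_simplex=np.array(x0)+[dx,dy,da]+np.array([[0,0,0],[6,0,0],[0,6,0],[0,0,.05]]))) for dx in(-5,0,5) for dy in(-5,0,5) for da in(-.04,.04)),key=lambda r:r.fun)
  File "h.py", line 30, in <genexpr>
    best=min((minimize(cost,np.array(x0)+[dx,dy,da],method="Nelder-Mead",options=dict(initial_simplex=np.array(x0)+[dx,dy,da]+np.array([[0,0,0],[6,0,0],[0,6,0],[0,0,.05]]))) for dx in(-5,0,5) for dy in(-5,0,5) for da in(-.04,.04)),key=lambda r:r.fun)
              ~~~~~~~~^^^^^^^^^^^^^^^^^^^^^^^^^^^^^^^^^^^^^^^^^^^^^^^^^^^^^^^^^^^^^^^^^^^^^^^^^^^^^^^^^^^^^^^^^^^^^^^^^^^^^^^^^^^^^^^^^^^^^^^^^^^^^^^^^^^^^^^^^^^^^^^^^^^^^^^
    res = _minimize_neldermead(fun, x0, args, callback, bounds=bounds,
                               **options)
    fsim[j] = func(sim[j])
              ~~~~^^^^^^^^
    fx = function(np.copy(x), *(wrapper_args + args))
  File "h.py", line 25, in cost
    q=np.array([proj(n,p) for p in P])
                ~~~~^^^^^
  File "h.py", line 8, in proj
    p=manip.camera_params(n);M=np.array(p["cam_to_world"]);K=np.array(p["K"])
ValueError: time passes only in moves, steps and waits
```

Too many camera_params calls; I'll cache them.

```bash
sed -i 's/manip.camera_params(n)/CP[n]/; 2a CP={n:manip.camera_params(n) for n in("scene","top")}' h.py
cat > m.py <<'E'
from h import *
t=cv2.imread("pics/top0.png");s=cv2.imread("pics/scene0.png")
C={"blue":[(267.5,173.1),(290,173.5),(287.1,237.1),(263.5,236)],"grey":[(362.7,181.8),(386.7,191.3),(366.4,249.8),(342,239.3)]}
R={k:cv2.resize(v,None,fx=5,fy=5,interpolation=cv2.INTER_CUBIC) for k,v in (("top",t),("scene",s))}
for k,c in C.items():
    w=np.array([ray("top",u,55) for u in c]);m=w.mean(0);d=(w[0]+w[1]-w[2]-w[3])/2
    x0=[*m,np.arctan2(d[1],d[0])];print(k,"hand",np.round(x0,3),np.linalg.norm(d))
    for nm,I in (("both",{"top":t,"scene":s}),("top",{"top":t}),("scene",{"scene":s})):
        x,f=fit(I,x0);print(nm,np.round(x,3),f)
        if nm=="both":
            for n in R: cv2.polylines(R[n],[np.array([(proj(n,p)+.5)*5 for p in rim(x)]).astype(int)],True,(0,0,255),1)
print("cup",ray("top",(180.7,212.3),17.5),ray("scene",(193.7,178),17.5))
print("bowls",ray("top",(121,181),20),ray("top",(124,208),20))
a=R["top"][160*5:260*5,250*5:400*5];b=R["scene"][170*5:280*5,240*5:390*5]
cv2.imwrite("pics/z1.png",cv2.resize(np.hstack([a,b[:500]]),None,fx=.53,fy=.53,interpolation=cv2.INTER_AREA))
E
python3 m.py; python3 -c "
from station import manip;print(manip.sense()['time_s'])"
```

```text
blue hand [ 5.55541e+02 -5.02300e+00 -7.20000e-02] 177.4526987826152
both [ 5.54442e+02 -6.50400e+00 -8.30000e-02] -1197.3885498046875
top [ 5.56393e+02 -3.06000e+00 -1.16000e-01] -600.0
scene [ 5.54457e+02 -8.15400e+00 -6.40000e-02] -599.1246337890625
grey hand [ 5.21330e+02 -2.49583e+02 -3.66000e-01] 173.00875597065877
both [ 5.17844e+02 -2.53766e+02 -3.89000e-01] -1118.489990234375
top [ 5.22435e+02 -2.44986e+02 -3.78000e-01] -581.052001953125
scene [ 5.13916e+02 -2.58163e+02 -3.91000e-01] -591.2910766601562
cup [540.99252502 273.01595403] [536.94011102 270.45348689]
bowls [634.06101299 442.62511713] [556.1698047 434.3250545]
0.1
```

View pics/z1.png

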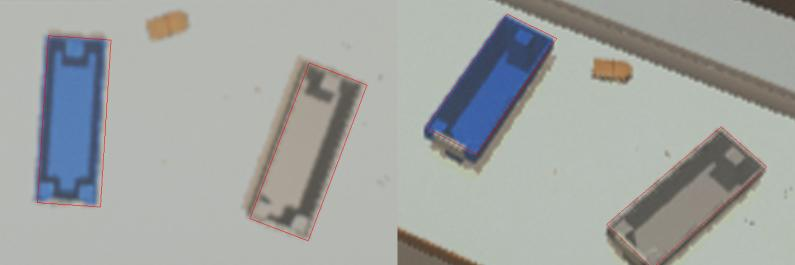

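The overlay matches both bins, off by about 1 px; the clipped gradient makes the fit loose. I'll raise the clip.

```bash
sed -i 's/,150)/,500)/' h.py; python3 m.py
```

```text
blue hand [ 5.55541e+02 -5.02300e+00 -7.20000e-02] 177.4526987826152
both [ 5.54737e+02 -4.06300e+00 -9.00000e-02] -2205.5478515625
top [ 5.57037e+02 -2.91700e+00 -7.90000e-02] -1171.965576171875
scene [ 5.51444e+02 -5.68600e+00 -9.50000e-02] -1204.569091796875
grey hand [ 5.21330e+02 -2.49583e+02 -3.66000e-01] 173.00875597065877
both [ 5.16794e+02 -2.53208e+02 -3.88000e-01] -1571.7996826171875
top [ 5.21424e+02 -2.47755e+02 -3.89000e-01] -786.5552978515625
scene [ 5.13592e+02 -2.59063e+02 -3.58000e-01] -1003.7723388671875
cup [540.99252502 273.01595403] [536.94011102 270.45348689]
bowls [634.06101299 442.62511713] [556.1698047 434.3250545]
```

```bash
cat >> h.py <<'E'
from scipy.spatial.transform import Rotation as Ro
def plan(x,y,z,yaw):
    "row to reach TCP x,y,z with tool-x heading yaw, tool down"
    s=manip.sense();R=Ro.from_rotvec(s["eef_rot"]).as_matrix()
    d=R.T@(np.array([x,y,z])-s["ee_pos"])/250
    T=np.array([[np.cos(yaw),np.sin(yaw),0],[np.sin(yaw),-np.cos(yaw),0],[0,0,-1]]).T
    rv=Ro.from_matrix(R.T@T).as_rotvec()
    print("row",np.round(d,4),round(rv[2]/np.pi,4),"resid tilt",np.round(rv[:2],3))
def st():
    s=manip.sense();R=Ro.from_rotvec(s["eef_rot"]).as_matrix()
    print("t",s["time_s"],"pos",s["ee_pos"].round(1),"yaw",round(float(np.arctan2(R[1,0],R[0,0])),3),"F",s["ft_force"].round(1),"q1,6",s["joint_positions"][[0,5]].round(2),"w",round(s["grip_width"],1))
E
python3 -c "
from h import *
st();plan(539,272,110,-.388)"
```

```text
t 0.1 pos [265.5 537.7 230.6] yaw 1.112 F [-0.3  0.3  0.1] q1,6 [0.89 1.35] w 85.4
row [-0.4681  1.4516  0.4826] 0.4775 resid tilt [0.001 0.001]
```

```bash
python3 -m handwheel '[[-0.1,0.25,0.05,0.06],[-0.18,0.45,0.1,0.12],[-0.26,0.65,0.12,0.18],[-0.34,0.85,0.15,0.24],[-0.38,1,0.2,0.3],[-0.4,1,0.2,0.36],[-0.4,1,0.2,0.42],[-0.4,1,0.2,0.4775],[-0.4,1,0.2,0.4775]]' 70; python3 -c "
from h import *
st();plan(539,272,110,-.388)"
```

```text
time_s: 1.23
ee_pos: [445.2, 337.2, 180.3]
eef_rot: [3.082, -0.604, -0.002]
ft_force: [0.8, 0.2, -0.3]
grip_width: 70.1
t 1.225 pos [445.2 337.2 180.3] yaw -0.387 F [ 0.8  0.2 -0.3] q1,6 [0.41 2.37] w 70.1
row [0.4462 0.0993 0.2809] 0.0003 resid tilt [0.002 0.001]
```

```bash
python3 -m handwheel '[[0.22,0.05,0.14,0],[0.4462,0.0993,0.3,0],[0.4462,0.0993,0.36,0],[0.4462,0.0993,0.36,0],[0.4462,0.0993,0.36,0]]' 70
python3 - <<'E'
from h import *
st()
t=manip.capture("top");s=manip.capture("scene")
a=crop("top",140,170,80,80,5,t);b=crop("scene",155,140,80,80,5,s)
cv2.imwrite("pics/c1.png",np.hstack([a,b]));plan(539,272,2,-.388)
E
```

```text
time_s: 1.85
ee_pos: [538.9, 272.6, 91.3]
eef_rot: [3.083, -0.6, -0.001]
ft_force: [-0.4, 0.8, 0.3]
grip_width: 70.3
t 1.85 pos [538.9 272.6  91.3] yaw -0.384 F [-0.4  0.8  0.3] q1,6 [0.25 2.21] w 70.3
row [3.000e-04 3.500e-03 3.594e-01] 0.0011 resid tilt [ 0.    -0.001]
```

View pics/c1.png

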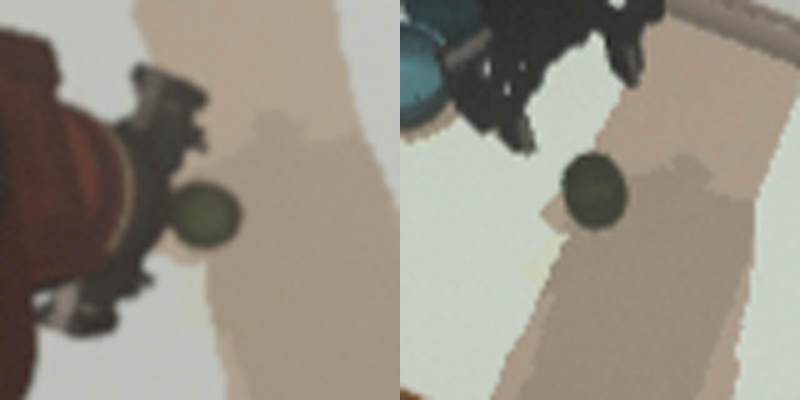

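Fingers straddle the cup (cup at 5x crop (205,214) top, (594,190) scene); the offset is height parallax. Descending.

```bash
python3 -m handwheel '[[0,0.003,0.1,0],[0,0.003,0.2,0],[0,0.003,0.28,0],[0,0.003,0.33,0],[0,0.003,0.355,0],[0,0.003,0.355,0]]' 70
python3 - <<'E'
from h import *
st()
t=manip.capture("top");s=manip.capture("scene")
a=crop("top",140,170,80,80,5,t);b=crop("scene",155,140,80,80,5,s)
cv2.imwrite("pics/c2.png",np.hstack([a,b]))
E
```

```text
time_s: 2.7
ee_pos: [539.0, 272.1, 3.2]
eef_rot: [3.083, -0.6, 0.001]
ft_force: [-0.1, -0.5, -0.2]
grip_width: 70.0
t 2.7 pos [539.  272.1   3.2] yaw -0.385 F [-0.1 -0.5 -0.2] q1,6 [0.25 2.21] w 70.0
```

View pics/c2.png

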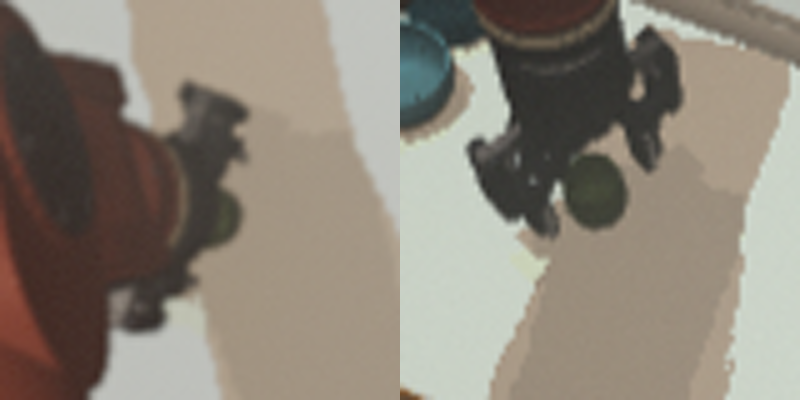

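Tips at (547,232) and (652,165) bracket the cup centre (596,190) in the scene crop. Closing.

```bash
python3 -m handwheel '[[0,0,0,0],[0,0,0,0],[0,0,0,0],[0,0,0,0],[0,0,0,0],[0,0,0,0]]' 30 30; python3 -m handwheel '[[0,0,-0.02,0],[0,0,-0.1,0],[0,0,-0.25,0],[0,0,-0.45,0],[0,0,-0.5,0],[0,0,-0.5,0]]'; python3 -c "
from h import *
st();plan(518,-251,100,-.388)"
```

```text
time_s: 3.55
ee_pos: [540.0, 272.4, 4.7]
eef_rot: [-3.083, 0.6, -0.004]
ft_force: [-1.9, -1.2, 6.0]
grip_width: 37.6
time_s: 4.3
ee_pos: [540.4, 272.6, 131.4]
eef_rot: [-3.082, 0.6, -0.008]
ft_force: [0.6, -0.2, -0.6]
grip_width: 37.4
t 4.3 pos [540.4 272.6 131.4] yaw -0.385 F [ 0.6 -0.2 -0.6] q1,6 [0.25 2.21] w 37.4
row [0.702  1.9755 0.1239] 0.0011 resid tilt [-0.002 -0.005]
```

```bash
python3 -m handwheel '[[0.07,0.15,0,0],[0.15,0.35,0,0],[0.22,0.55,0,0],[0.28,0.75,0,0],[0.33,0.92,0,0],[0.35,0.99,0,0],[0.35,0.99,0,0],[0.35,0.99,0,0]]'; python3 -c "
from h import *
st();plan(518,-251,110,-.388)"
```

```text
time_s: 5.3
ee_pos: [528.5, 11.4, 130.6]
eef_rot: [-3.082, 0.599, -0.006]
ft_force: [-0.3, 0.5, -0.1]
grip_width: 37.4
t 5.3 pos [528.5  11.4 130.6] yaw -0.384 F [-0.3  0.5 -0.1] q1,6 [-0.23  1.73] w 37.4
row [0.3539 0.9892 0.0811] 0.0013 resid tilt [-0.003 -0.004]
```

```bash
python3 -m handwheel '[[0.07,0.15,0,0],[0.15,0.35,0,0],[0.22,0.55,0,0],[0.28,0.75,0,0],[0.33,0.92,0.03,0],[0.354,0.989,0.08,0],[0.354,0.989,0.08,0.001],[0.354,0.989,0.08,0.001]]'
python3 - <<'E'
from h import *
st();plan(518,-251,20,-.388)
t=manip.capture("top");s=manip.capture("scene")
a=crop("top",325,165,80,100,5,t);b=crop("scene",300,180,80,100,5,s)
cv2.imwrite("pics/g1.png",np.hstack([a,b]))
E
```

```text
time_s: 6.3
ee_pos: [518.4, -249.3, 110.2]
eef_rot: [-3.081, 0.601, -0.005]
ft_force: [-0.3, 0.9, -0.3]
grip_width: 37.4
t 6.3 pos [ 518.4 -249.3  110.2] yaw -0.385 F [-0.3  0.9 -0.3] q1,6 [-0.68  1.28] w 37.4
row [1.000e-04 8.100e-03 3.608e-01] 0.0008 resid tilt [-0.003 -0.003]
```

View pics/g1.png

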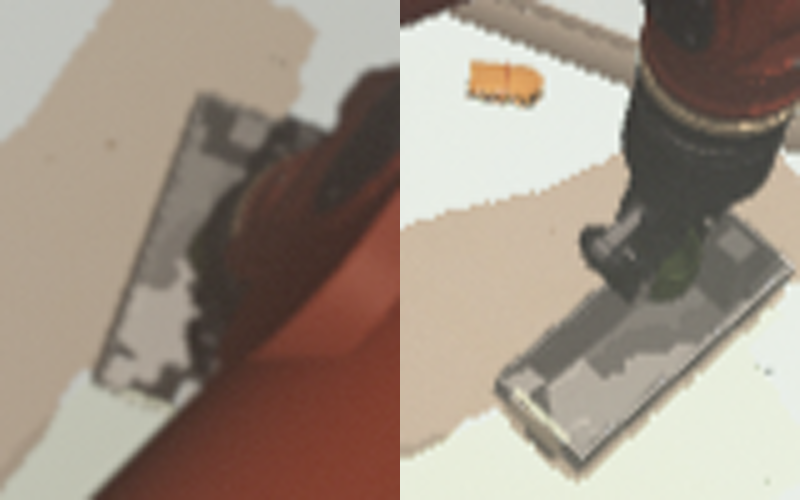

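The bin is clear in the scene view: left corner at crop (497,388), bottom ~(578,460), right (793,268); cup ~(676,268). Checking these against the known cup position.

Run:
```python
from h import *
L,B,Rr=[ray("scene",(300+(u-400)/5-.4,180+v/5-.4),55) for u,v in((497,388),(578,460),(793,268))]
print(L,B,Rr,"ctr",(L+Rr)/2,"len",np.linalg.norm(B-Rr),"wid",np.linalg.norm(L-B),"yaw",np.arctan2(*(Rr-B)[::-1]))
print("cup scene",ray("scene",(300+276/5-.4,180+268/5-.4),122),"true 518.4 -249.3")
s=manip.capture("scene")[:,:,::-1];t=manip.capture("top")[:,:,::-1]
print("fit scene",fit({"scene":s},[518,-252,-.388]))
# initial top: edges only
```

```text
[ 440.76897897 -194.74929208] [ 420.69287234 -250.73518302] [ 584.14263407 -317.24905641] ctr [ 512.45580652 -255.99917424] len 176.4650672672225 wid 59.47663442004026 yaw -0.3864728256637991
cup scene [ 516.24027658 -260.01651324] true 518.4 -249.3
fit scene (array([ 5.13074197e+02, -2.60411126e+02, -3.77794509e-01]), np.float64(-951.101318359375))
```

```bash
python3 -m handwheel '[[0,0.008,0.06,0],[0,0.012,0.12,0],[0,0.012,0.18,0],[0,0.012,0.18,0],[0,0.012,0.18,0]]'
python3 - <<'E'
from h import *
st()
s=manip.capture("scene")[:,:,::-1];t=manip.capture("top")[:,:,::-1]
out=[]
for n,im,x0,y0 in(("scene",s,305,200),("top",t,330,170)):
    r=cv2.resize(im,None,fx=6,fy=6,interpolation=cv2.INTER_CUBIC)
    def P(p): return tuple(int(v) for v in (proj(n,p)+.5)*6)
    p=manip.sense()["ee_pos"]
    cv2.circle(r,P([p[0],p[1],p[2]+30]),2,(0,0,255),-1)
    cv2.polylines(r,[np.array([P(q) for q in rim([517,-252.5,-.388])])],True,(0,0,255),1)
    out.append(r[y0*6:(y0+85)*6,x0*6:(x0+65)*6] if n=="top" else r[y0*6:(y0+85)*6,x0*6:(x0+68)*6+60])
cv2.imwrite("pics/g2.png",cv2.resize(np.hstack(out),None,fx=.92,fy=.92))
E
```

```text
time_s: 7.12
ee_pos: [517.6, -252.9, 65.9]
eef_rot: [-3.082, 0.602, -0.007]
ft_force: [0.7, -0.0, -0.7]
grip_width: 37.6
t 7.125 pos [ 517.6 -252.9   65.9] yaw -0.386 F [ 0.7 -0.  -0.7] q1,6 [-0.68  1.27] w 37.6
```

View pics/g2.png

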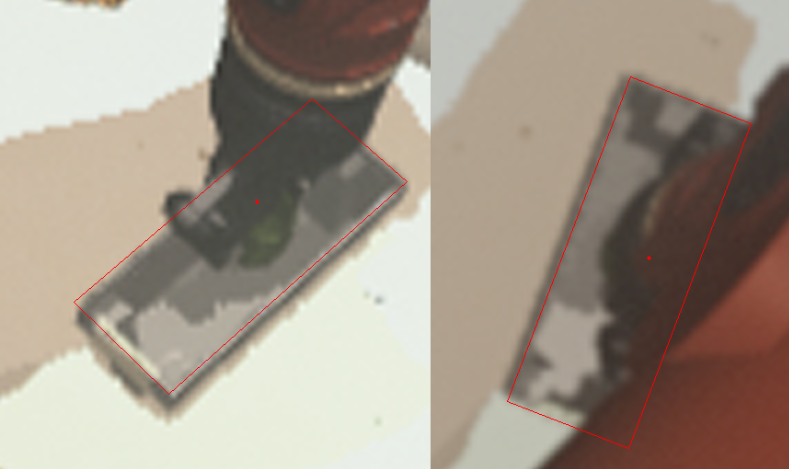

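Outline is off about 1 px in opposite senses in the two views (calibration), and the cup shifts the same way as the bin, so they're aligned. Descending.

```bash
python3 -m handwheel '[[0,0,0.06,0],[0,0,0.12,0],[0,0,0.17,0],[0,0,0.2,0],[0,0,0.2,0],[0,0,0.21,0],[0,0,0.21,0]]'; python3 -c "
from h import *
st()"
```

```text
time_s: 8.1
ee_pos: [518.4, -253.2, 14.2]
eef_rot: [-3.082, 0.602, -0.009]
ft_force: [0.6, 0.6, -0.2]
grip_width: 37.5
t 8.1 pos [ 518.4 -253.2   14.2] yaw -0.386 F [ 0.6  0.6 -0.2] q1,6 [-0.68  1.27] w 37.5
```

No contact so far. Feeling down to the floor in ~1 mm steps.

```bash
python3 -m handwheel '[[0,0,0.008,0],[0,0,0.016,0],[0,0,0.02,0],[0,0,0.02,0]]'; python3 -m handwheel '[[0,0,0.004,0],[0,0,0.004,0]]';python3 -m handwheel '[[0,0,0.004,0],[0,0,0.004,0]]'
```

```text
time_s: 8.6
ee_pos: [518.4, -253.2, 9.1]
eef_rot: [-3.082, 0.602, -0.009]
ft_force: [0.4, 0.6, -1.2]
grip_width: 37.8
time_s: 8.85
ee_pos: [518.3, -253.1, 8.0]
eef_rot: [-3.082, 0.602, -0.009]
ft_force: [0.6, -0.3, 0.1]
grip_width: 37.3
time_s: 9.1
ee_pos: [518.5, -253.2, 7.8]
eef_rot: [-3.082, 0.602, -0.009]
ft_force: [-2.0, 1.6, 6.5]
grip_width: 37.2
```

Contact at 7.8 mm, as predicted (4.7 + 3). Releasing.

```bash
python3 -m handwheel '[[0,0,0,0],[0,0,0,0],[0,0,0,0],[0,0,0,0]]' 54; python3 -m handwheel '[[0,0,-0.03,0],[0,0,-0.1,0],[0,0,-0.25,0],[0,0,-0.45,0],[0,0,-0.55,0],[0,0,-0.55,0]]'; python3 -c "
from h import *
st();plan(554.5,-4,130,1.483)"
```

```text
time_s: 9.6
ee_pos: [518.4, -253.2, 7.6]
eef_rot: [-3.082, 0.602, -0.009]
ft_force: [0.1, -0.1, 0.2]
grip_width: 53.9
time_s: 10.35
ee_pos: [519.0, -254.3, 149.0]
eef_rot: [3.082, -0.601, 0.017]
ft_force: [-0.0, 0.8, -0.5]
grip_width: 53.8
t 10.35 pos [ 519.  -254.3  149. ] yaw -0.385 F [-0.   0.8 -0.5] q1,6 [-0.68  1.27] w 53.8
row [-0.2456 -0.9809  0.074 ] -0.5947 resid tilt [ 0.01  -0.008]
```

```bash
python3 -m handwheel '[[-0.03,-0.12,0,-0.05],[-0.07,-0.3,0,-0.11],[-0.12,-0.5,0,-0.17],[-0.17,-0.7,0,-0.23],[-0.22,-0.88,0,-0.29],[-0.2456,-0.98,0.05,-0.35],[-0.2456,-0.98,0.074,-0.41],[-0.2456,-0.98,0.074,-0.47],[-0.2456,-0.98,0.074,-0.53],[-0.2456,-0.98,0.074,-0.59],[-0.2456,-0.98,0.074,-0.595],[-0.2456,-0.98,0.074,-0.595]]' 85
python3 - <<'E'
from h import *
st();plan(554.5,-4,15,1.483)
s=manip.capture("scene")[:,:,::-1];t=manip.capture("top")[:,:,::-1]
out=[]
for n,im,x0,y0,w in(("scene",s,235,170,60),("top",t,335,170,65)):
    r=cv2.resize(im,None,fx=6,fy=6,interpolation=cv2.INTER_CUBIC)
    if n=="scene": cv2.polylines(r,[np.array([tuple(int(v) for v in (proj(n,q)+.5)*6) for q in rim([554.5,-4,-.088])])],True,(0,0,255),1); w=145;
    out.append(r[y0*6:(y0+100)*6,x0*6:(x0+w)*6])
f=np.hstack(out);cv2.imwrite("pics/b1.png",cv2.resize(f,None,fx=.63,fy=.63,interpolation=cv2.INTER_AREA))
E
```

```text
time_s: 11.85
ee_pos: [554.2, -4.2, 129.7]
eef_rot: [2.313, 2.113, 0.007]
ft_force: [0.2, 0.1, -0.5]
grip_width: 85.3
t 11.85 pos [554.2  -4.2 129.7] yaw 1.48 F [ 0.2  0.1 -0.5] q1,6 [-0.24 -0.15] w 85.3
row [ 0.002  -0.0033  0.4587] -0.0008 resid tilt [0.01  0.003]
```

View pics/b1.png

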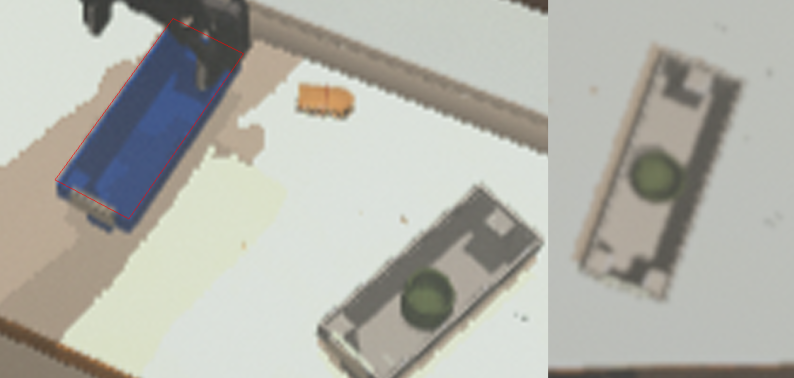

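Cup stands upright in the grey bin (top crop (654,174), near its centre). Blue outline matches within ~1 px. Descending on blue.

```bash
python3 -m handwheel '[[0.002,-0.003,0.1,0],[0.002,-0.003,0.2,0],[0.002,-0.003,0.28,0],[0.002,-0.003,0.28,0]]'
python3 - <<'E'
from h import *
st()
t=cv2.imread("pics/b1.png")
# relative bin offset from cup in top view: crop origin x=335,y=170, scale 3.78, starts at col 548
f=lambda u,v,z:ray("top",(335+(u-548)/3.78-.5,170+v/3.78-.5),z)
w=np.array([f(u,v,55) for u,v in((655,42),(745,82),(665,300),(578,265))]);c=f(654,174,20.5)
d=(w[0]+w[1]-w[2]-w[3]);print("bin",w.mean(0),"yaw",np.arctan2(d[1],d[0]),"cup",c,"len",np.linalg.norm(d)/2)
s=manip.capture("scene")[:,:,::-1];T=manip.capture("top")[:,:,::-1]
cv2.imwrite("pics/T1.png",T);cv2.imwrite("pics/S1.png",s)
print(fit({"top":T},[521,-248,-.388]),fit({"scene":s},[514,-257,-.388]))
E
```

```text
time_s: 12.45
ee_pos: [553.1, -3.6, 58.2]
eef_rot: [2.315, 2.114, 0.005]
ft_force: [0.1, -0.0, 0.5]
grip_width: 85.1
t 12.45 pos [553.1  -3.6  58.2] yaw 1.48 F [ 0.1 -0.   0.5] q1,6 [-0.24 -0.15] w 85.1
bin [ 522.68891673 -249.27606765] yaw -0.3677972783062617 cup [ 522.04777395 -251.24279455] len 174.16097394039807
(array([ 5.21426643e+02, -2.47850722e+02, -3.86478136e-01]), np.float64(-808.5059814453125)) (array([ 5.13640786e+02, -2.59044337e+02, -3.58177973e-01]), np.float64(-1199.4490966796875))
```

```bash
python3 -m handwheel '[[0,0,0.06,0],[0,0,0.12,0],[0,0,0.16,0],[0,0,0.172,0],[0,0,0.172,0]]';  python3 -m handwheel '[[0,0,0,0],[0,0,0,0],[0,0,0,0],[0,0,0,0],[0,0,0,0],[0,0,0,0]]' 50 50
```

```text
time_s: 13.18
ee_pos: [554.9, -4.1, 17.3]
eef_rot: [2.312, 2.113, 0.008]
ft_force: [0.0, 0.5, -0.2]
grip_width: 84.8
time_s: 13.92
ee_pos: [555.5, -4.3, 18.0]
eef_rot: [2.312, 2.112, 0.009]
ft_force: [0.2, -0.7, 6.0]
grip_width: 65.2
```

```bash
python3 -m handwheel '[[0,0,-0.01,0],[0,0,-0.05,0],[0,0,-0.15,0],[0,0,-0.3,0],[0,0,-0.5,0],[0,0,-0.56,0],[0,0,-0.56,0]]'; python3 -c "
from h import *
st();plan(518,-251,155,-1.956)"
```

```text
time_s: 14.8
ee_pos: [554.5, -3.8, 159.0]
eef_rot: [2.31, 2.111, 0.01]
ft_force: [-0.4, 0.6, -2.7]
grip_width: 65.3
t 14.8 pos [554.5  -3.8 159. ] yaw 1.481 F [-0.4  0.6 -2.7] q1,6 [-0.24 -0.15] w 65.3
row [-0.9977 -0.0568  0.0184] -0.9061 resid tilt [-0.002  0.02 ]
```

```bash
python3 -m handwheel '[[-0.02,0,0,0.02],[-0.06,0,0,0.06],[-0.12,-0.01,0,0.1],[-0.18,-0.01,0,0.15],[-0.24,-0.02,0,0.2],[-0.3,-0.02,0,0.25],[-0.36,-0.02,0,0.3],[-0.42,-0.03,0,0.35],[-0.48,-0.03,0,0.4],[-0.52,-0.03,0,0.45],[-0.55,-0.03,0,0.48],[-0.55,-0.03,0,0.5]]'; python3 -c "
from h import *
st();plan(518,-251,155,-1.956)"
```

```text
time_s: 16.3
ee_pos: [533.6, -140.1, 156.8]
eef_rot: [3.136, -0.147, 0.016]
ft_force: [-0.3, 0.8, -1.9]
grip_width: 65.6
t 16.3 pos [ 533.6 -140.1  156.8] yaw -0.093 F [-0.3  0.8 -1.9] q1,6 [-0.5   1.17] w 65.6
row [-0.0207  0.4474  0.008 ] 0.5929 resid tilt [-0.008 -0.009]
```

```bash
python3 -m handwheel '[[0,0.02,0,0.02],[0,0.06,0,0.06],[0,0.12,0,0.11],[0,0.18,0,0.16],[-0.01,0.24,0,0.21],[-0.01,0.3,0,0.26],[-0.01,0.36,0,0.32],[-0.02,0.42,0,0.38],[-0.02,0.447,0,0.44],[-0.02,0.447,0,0.5],[-0.02,0.447,0.008,0.55],[-0.02,0.447,0.008,0.575]]'; python3 -m handwheel '[[0,0,0,0.017],[0,0,0,0.017],[0,0,0,0.017]]'
python3 - <<'E'
from h import *
st();plan(518,-251,100,-1.956)
s=manip.capture("scene")[:,:,::-1];T=manip.capture("top")[:,:,::-1]
cv2.imwrite("pics/T2.png",T);cv2.imwrite("pics/S2.png",s)
out=[]
p=manip.sense()["ee_pos"]
for n,im,x0,y0,w in(("scene",s,300,160,100),("top",T,335,165,75)):
    r=cv2.resize(im,None,fx=5,fy=5,interpolation=cv2.INTER_CUBIC)
    for X,z,col in(([p[0],p[1],-.385],p[2]-18+55,(0,0,255)),([518,-251,-.385],55,(0,255,0))):
        cv2.polylines(r,[np.array([tuple(int(v) for v in (proj(n,q)+.5)*5) for q in rim(X,z)])],True,col,1)
    out.append(r[y0*5:(y0+115)*5,x0*5:(x0+w)*5])
f=np.hstack(out);cv2.imwrite("pics/p1.png",cv2.resize(f,None,fx=.9,fy=.9,interpolation=cv2.INTER_AREA))
E
```

```text
time_s: 17.8
ee_pos: [517.1, -250.1, 152.3]
eef_rot: [-1.819, 2.554, -0.007]
ft_force: [-0.7, -0.3, -1.4]
grip_width: 65.7
time_s: 18.18
ee_pos: [516.7, -249.8, 151.3]
eef_rot: [-1.752, 2.601, -0.004]
ft_force: [0.6, -0.4, -1.8]
grip_width: 65.5
t 18.175 pos [ 516.7 -249.8  151.3] yaw -1.956 F [ 0.6 -0.4 -1.8] q1,6 [-0.68  2.85] w 65.5
row [ 0.003  -0.0054  0.2051] 0.0 resid tilt [-0.005  0.003]
```

View pics/p1.png

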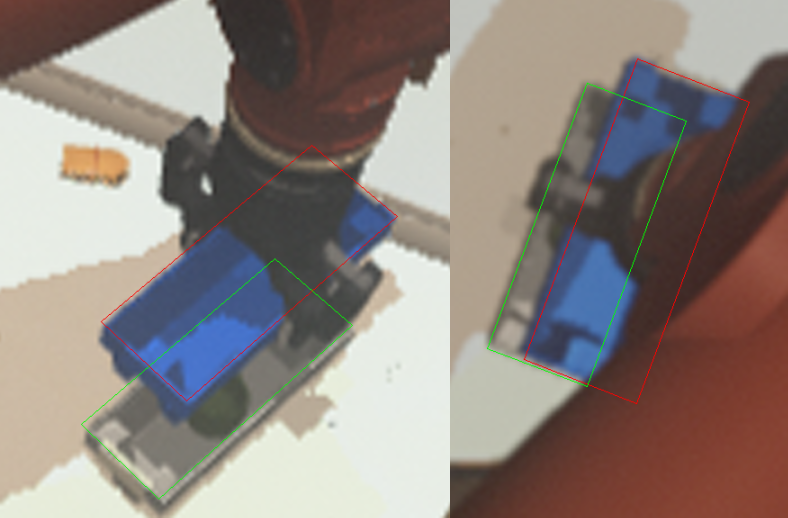

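Blue is turned correctly (its two-corner card end is now the far end, grey's is near). I'll compare hand-picked corners of both bins per camera to get the relative offset.

Run:
```python
from h import *
zb=151.3-18+55
def f(n,u,v,z): 
    x0,y0,o=(300,160,0) if n=="scene" else (335,165,450)
    return ray(n,(x0+(u-o)/4.5-.5,y0+v/4.5-.5),z)
c,s=np.cos(-.385),np.sin(-.385)
ctr=lambda P,a,b:P-np.array([c*a-s*b,s*a+c*b])
A={"L":(-88.5,33),"B":(-88.5,-33),"R":(88.5,-33),"T":(88.5,33)}
for n,k,z,pts in(("scene","grey",55,dict(L=(85,432),B=(163,503),R=(353,332))),("scene","blue",zb,dict(L=(102,322),B=(188,400),R=(397,217))),
 ("top","grey",55,dict(T=(586,83),L=(488,348))),("top","blue",zb,dict(T=(627,62),L=(524,357)))):
    e=np.array([ctr(f(n,*p,z),*A[q]) for q,p in pts.items()]);print(n,k,e.round(1).tolist(),e.mean(0).round(1))
for n,p in(("top","pics/T2.png"),("scene","pics/S2.png")): print(n,"blue fit",fit({n:cv2.imread(p)},[517,-250,-.385],zb))
```

```text
scene grey [[514.4, -255.1], [516.6, -254.3], [514.0, -252.9]] [ 515.  -254.1]
scene blue [[517.3, -250.6], [518.2, -250.3], [517.0, -249.7]] [ 517.5 -250.2]
top grey [[518.4, -250.0], [518.3, -251.1]] [ 518.4 -250.6]
top blue [[515.4, -244.4], [518.6, -250.1]] [ 517.  -247.2]
top blue fit (array([ 5.24142113e+02, -2.33725456e+02, -4.84031470e-01]), np.float64(-825.0087890625))
scene blue fit (array([ 5.14820502e+02, -2.51855583e+02, -3.98488811e-01]), np.float64(-818.81982421875))
```

Consistent: grey is ~3.5 mm toward -y relative to blue. Target is (516.3,-253.2), and the expected seated TCP z is ≈ 67.

```bash
python3 -c "
from h import *
plan(516.3,-253.2,78,-1.956)"
```

```text
row [ 0.0136 -0.0004  0.2955] -0.0001 resid tilt [-0.006  0.003]
```

```bash
python3 -m handwheel '[[0.0136,0,0.05,0],[0.0136,0,0.12,0],[0.0136,0,0.19,0],[0.0136,0,0.25,0],[0.0136,0,0.28,0],[0.0136,0,0.28,0]]'
python3 - <<'E'
from h import *
st();plan(516.3,-253.2,78,-1.956)
s=manip.capture("scene")[:,:,::-1];T=manip.capture("top")[:,:,::-1]
a=cv2.resize(s[185:285,305:395],None,fx=5,fy=5,interpolation=cv2.INTER_CUBIC);b=cv2.resize(T[165:265,335:400],None,fx=5,fy=5,interpolation=cv2.INTER_CUBIC)
cv2.imwrite("pics/p2.png",np.hstack([a,b]))
E
```

```text
time_s: 19.02
ee_pos: [515.9, -252.9, 81.2]
eef_rot: [-1.752, 2.602, -0.004]
ft_force: [-0.6, -0.9, -2.0]
grip_width: 65.3
t 19.025 pos [ 515.9 -252.9   81.2] yaw -1.956 F [-0.6 -0.9 -2. ] q1,6 [-0.69  2.84] w 65.3
row [ 0.0005 -0.0018  0.013 ] -0.0001 resid tilt [-0.005  0.003]
```

View pics/p2.png

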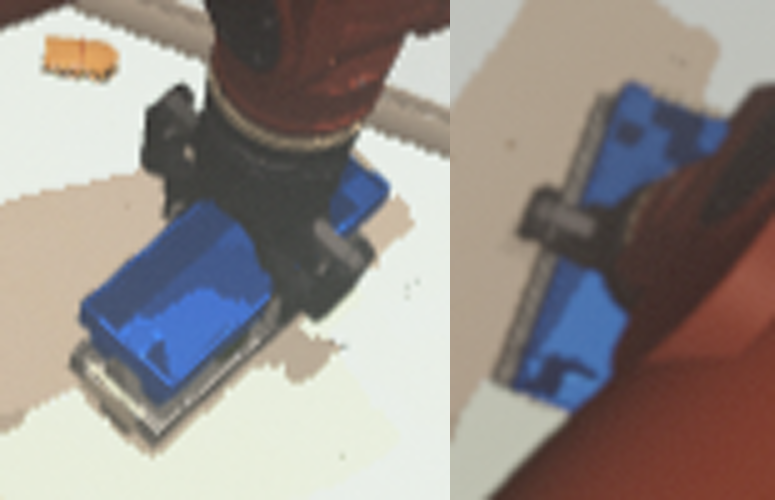

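Blue hovers parallel over grey: scene blue corner L (82,302), B (165,390?), grey L (72,357), B (155,440). Checking numerically.

Run:
```python
from h import *
c,s=np.cos(-.385),np.sin(-.385);ctr=lambda P,a,b:P-np.array([c*a-s*b,s*a+c*b])
g=lambda n,u,v,z:ray(n,((305+u/5 if n=="scene" else 335+(u-450)/5)-.4,(185 if n=="scene" else 165)+v/5-.4),z)
for n,k,z,u,v,a,b in(("scene","blueL",118,82,303,-88.5,33),("scene","blueB",118,165,384,-88.5,-33),("scene","greyL",55,72,357,-88.5,33),("scene","greyB",55,154,437,-88.5,-33),("top","blueT",118,626,83,88.5,33),("top","greyT",55,602,96,88.5,33),("top","blueL",118,520,388,-88.5,33),("top","greyL",55,496,376,-88.5,33)):
    print(n,k,ctr(g(n,u,v,z),a,b).round(1))
```

```text
scene blueL [ 515.  -255.9]
scene blueB [ 515.6 -251.4]
scene greyL [ 513.7 -257.2]
scene greyB [ 514.3 -254.3]
top blueT [ 516.1 -250.1]
top greyT [ 515.9 -250.7]
top blueL [ 519.7 -256.3]
top greyL [ 524.  -253.7]
```

```bash
python3 -m handwheel '[[0,-0.002,0.02,0],[0,-0.002,0.03,0],[0,-0.002,0.035,0],[0,-0.002,0.035,0]]'
```

```text
time_s: 19.62
ee_pos: [517.0, -253.5, 73.6]
eef_rot: [-1.752, 2.601, -0.007]
ft_force: [-1.1, 1.0, -2.1]
grip_width: 65.6
```

Aligned within ~2 mm in both views. Lowering slowly with force watch.

```bash
python3 -m handwheel '[[0,0,0.006,0],[0,0,0.012,0],[0,0,0.016,0],[0,0,0.016,0]]';python3 -m handwheel '[[0,0,0.006,0],[0,0,0.006,0],[0,0,0.006,0]]'
```

```text
time_s: 20.12
ee_pos: [516.9, -253.5, 69.4]
eef_rot: [-1.752, 2.601, -0.006]
ft_force: [-0.4, -0.3, -1.1]
grip_width: 65.0
time_s: 20.5
ee_pos: [517.1, -253.6, 68.2]
eef_rot: [-1.752, 2.601, -0.007]
ft_force: [0.1, -1.0, 0.5]
grip_width: 65.3
```

```bash
python3 -m handwheel '[[0,0,0.004,0],[0,0,0.004,0],[0,0,0.004,0]]';python3 -m handwheel '[[0,0,0.004,0],[0,0,0.004,0],[0,0,0.004,0]]'
```

```text
time_s: 20.88
ee_pos: [517.3, -253.7, 67.7]
eef_rot: [-1.751, 2.601, -0.008]
ft_force: [-0.1, 0.7, 5.3]
grip_width: 65.0
time_s: 21.25
ee_pos: [517.5, -253.9, 67.2]
eef_rot: [-1.751, 2.601, -0.009]
ft_force: [-0.3, 0.3, 4.8]
grip_width: 65.3
```

Seated at the predicted height (67.2 vs 67). Releasing and retreating.

```bash
python3 -m handwheel '[[0,0,0,0],[0,0,0,0],[0,0,0,0],[0,0,0,0],[0,0,0,0]]' 85; python3 -m handwheel '[[0,0,-0.02,0],[0,0,-0.06,0],[0,0,-0.15,0],[0,0,-0.3,0],[0,0,-0.5,0],[0,0,-0.6,0],[0,0,-0.6,0]]'; python3 -c "
from h import *
st();plan(480,150,260,-1.956)"
```

```text
time_s: 21.88
ee_pos: [517.5, -253.9, 67.1]
eef_rot: [-1.751, 2.601, -0.009]
ft_force: [0.8, -0.2, 0.2]
grip_width: 85.0
time_s: 22.75
ee_pos: [517.3, -254.5, 220.4]
eef_rot: [-1.751, 2.599, -0.016]
ft_force: [-0.5, -0.4, -0.3]
grip_width: 84.9
t 22.75 pos [ 517.3 -254.5  220.4] yaw -1.956 F [-0.5 -0.4 -0.3] q1,6 [-0.69  2.84] w 84.9
row [-1.4434  0.7446 -0.1674] -0.0 resid tilt [-0.013  0.   ]
```

```bash
python3 -m handwheel '[[-0.2,0.1,-0.02,0],[-0.4,0.2,-0.04,0],[-0.6,0.3,-0.06,0],[-0.8,0.4,-0.08,0],[-0.95,0.5,-0.1,0],[-0.95,0.5,-0.1,0],[-0.95,0.5,-0.1,0]]'
python3 - <<'E'
from h import *
st()
s=manip.capture("scene")[:,:,::-1];T=manip.capture("top")[:,:,::-1]
a=cv2.resize(s[170:285,290:390],None,fx=5,fy=5,interpolation=cv2.INTER_CUBIC);b=cv2.resize(T[160:275,335:395],None,fx=5,fy=5,interpolation=cv2.INTER_CUBIC)
cv2.imwrite("pics/f1.png",np.hstack([a,b]))
print([fit({n:im},[517,-253,-.385],104)[0].round(3) for n,im in(("top",T),("scene",s))])
E
```

```text
time_s: 23.62
ee_pos: [478.3, -22.3, 243.2]
eef_rot: [-1.798, 2.539, 0.011]
ft_force: [-0.2, -0.2, 0.4]
grip_width: 84.8
t 23.625 pos [478.3 -22.3 243.2] yaw -1.909 F [-0.2 -0.2  0.4] q1,6 [-0.34  3.14] w 84.8
[array([ 5.19276e+02, -2.50962e+02, -3.82000e-01]), array([ 5.15376e+02, -2.54825e+02, -3.89000e-01])]
```

View pics/f1.png

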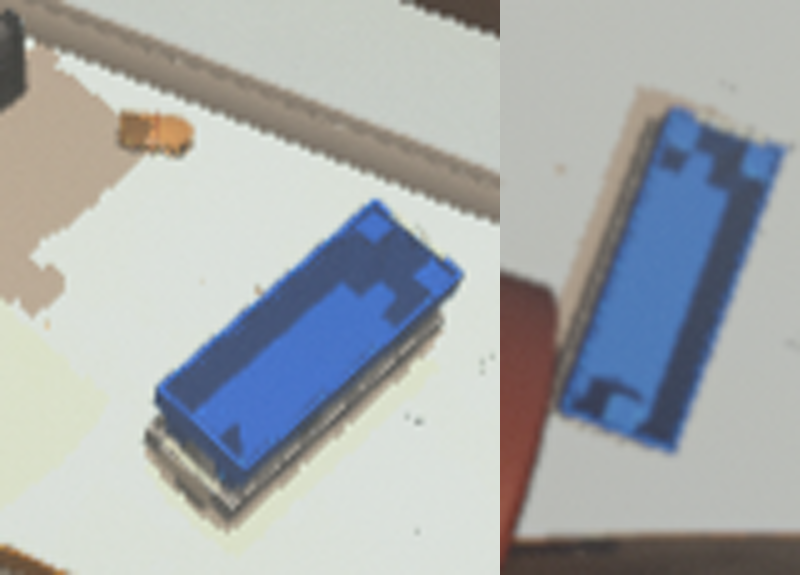

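Blue sits square and level on grey, cards at opposite ends, tags and other things untouched. Joint 6 was stopped at its limit during the retreat, so I'll check that and back off before handing in.

```bash
python3 -c "
from station import manip;print(manip.sense()['joint_positions'])"; python3 -m handwheel '[[0,0,0,-0.05],[0,0,0,-0.1],[0,0,0,-0.1],[0,0,0,-0.1]]'
python3 - <<'E'
from h import *
st()
T=manip.capture("top");S=manip.capture("scene")
for n,im,z in(("top",T,104),("scene",S,104)): print(n,fit({n:np.ascontiguousarray(im[:,:,::-1])},[517,-253,-.385],z)[0].round(3))
print(manip.hand_in())
E
```

```text
[-0.34051085 -0.2856925  -0.2496233   1.59559705  0.02909537  3.14060136]
time_s: 24.22
ee_pos: [478.5, -23.0, 243.0]
eef_rot: [-2.167, 2.232, 0.005]
ft_force: [-0.5, 0.7, -0.5]
grip_width: 84.9
t 24.225 pos [478.5 -23.  243. ] yaw -1.6 F [-0.5  0.7 -0.5] q1,6 [-0.34  2.83] w 84.9
top [ 5.19192e+02 -2.51044e+02 -3.82000e-01]
scene [ 5.15443e+02 -2.54789e+02 -3.88000e-01]
the job is handed in; nothing more can be done
None
```

The stack is built and the job is handed in, at about 24 s of the 72 s allowed. One thing could count against it: during the final retreat, joint 6 ran up to its limit. It read 3.1406 against a listed range of 3.14. The controller held it there, and I backed it off to 2.83 before handing in. I can't tell whether the judge counts that as passing the range.

- **Cup:** I set it upright on the grey bin's floor. It touched down at the expected height, and a picture afterwards showed it standing near the middle.
- **Blue bin:** I gripped it by the collar, turned it half a turn and lowered it until it touched the grey bin's ledges. The tool read 67.2 mm against 67 mm expected for resting on the ledges. Contact force was about 5 N.
- **Last checks:** the final picture shows the blue bin square and level on the grey one, with the white cards at opposite ends. The tags look undisturbed. The tape and teal bowl were out of that frame, but the arm never went near them. The robot is clear of everything.
- **Disagreement:** the two cameras differ by about 4 mm in x and in y on where the blue bin is, but agree on its angle to within 0.01 rad. I put this down to camera calibration; the same kind of difference was there from the start. It's still within the fit's 5 mm of play.

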